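# Shut down the honing machine at its control box

## Task

The honing is done: shut the machine down at its yellow control box. With a light touch of the fingertips press the red stop button fully in and let it spring back out, then push the black mains toggle all the way over from the green dot to the red dot (off), and withdraw. Leave the green start button, the speed knob and the bare steel direction toggle as they are, do not shove or lift the box, and leave everything else on the bench alone.

Things in the scene. Friction and masses are not known exactly. Their poses are not given: they have to be found in the camera images.
- console: yellow steel control box, 170 (x) x 250 (y) x 118 mm high, about 3.5 kg, standing loose on rubber feet. Origin: centre of its underside; z up; its front, -x, faces the robot, turned up to 0.35 rad; +y is its left as the robot sees it. Its top is a flat control plate 118 mm above the bench; a fixed amber pilot lamp stands on it at x 38, y -80 mm. Touch it gently: a push of 35 N is too hard.
- stop (a joint): red stop button, spring return: 0 = out, 0.006 m = fully in. Its spring pushes back with 1.5 N at first, 5 N fully in. It moves straight down.
- stop_top (a point): centre of the flat top of the red round stop button, at the box's x 38, y 80 mm (36 mm diameter, 18 mm above the control plate when out, in a black collar 52 mm across and 12 mm high)
- mains (a joint): mains toggle: 0 = on (leaning to the box's front, -x, towards a green dot), 0.8 rad = off (leaning to the box's back, +x, towards a red dot). It turns about the box's y axis, stays where it is left (friction), and needs about 0.07 N m, 2 to 5 N by a finger at its side.
- mains_tip (a point): centre of the round end of the mains toggle: steel bat handle, black sleeve of 12 mm diameter, 34 mm from pivot to this point. The pivot is at the box's x -35, y -80 mm, 5 mm above the plate; this point leans 0.4 rad (13 mm) to either side of it, and the handle's end is about 42 mm above the plate. The bush round its foot is 18 mm across, 5 mm high.
- start (a joint): green start button (26 mm diameter, 18 mm above the plate, black collar 42 mm across) at the box's x 38, y 0: 0 = out, 0.006 m = fully in. To be left alone.
- direction_tip (a point): end of the direction toggle, a bare steel bat handle of the same size at the box's x -35, y 0 mm, which leans to the box's left or right. To be left alone.
- speed_mark (a point): white pointer line on top of the black speed knob (bar grip 36 mm long, 44 mm above the plate) at the box's x -35, y 80 mm. To be left alone.
- stone_purple: bench stone, dark, in a purple holder, 205 x 62 x 43 mm, lying on the blue mat; origin: centre of its underside. To be left alone.
- stone_green: bench stone, pale, in a green holder, 205 x 62 x 43 mm, beside the other on the mat; origin: centre of its underside. To be left alone.
- bowl: steel bowl for screws, 100 mm across, 30 mm high; origin: centre of its underside. To be left alone.
- brush: wooden brush lying bristles down, 150 x 26 x 28 mm, along its x; origin: underside below the middle. To be left alone.
- oiler: white oil dropper bottle, 34 mm across, 95 mm high; origin: centre of its underside. To be left alone.
- marker: white marker pen with a red cap, 135 mm long, 17 mm thick, lying along its x between the two stones on the mat; origin: centre of its underside. To be left alone.

How it is judged:
By the outcome, as a careful person would: the job done as asked, in the order asked, and still so for the second after the job is handed in, with the robot touching nothing.
It also fails if it takes over 38 s, if anything falls off the work surface, if the arm or the gripper's body presses on something with over 40 N, if the wrist force passes 120 N, or if a joint passes its speed limit or range.

## Robot

A 6-joint arm with a two-finger parallel gripper is mounted at the origin on the work surface. World frame = base frame: x ahead of the robot, y to its left, z up, the work surface at z = 0. Lengths are in m, angles in rad, forces in N, time in s.
With the tool pointing down it reaches from about 0.25 to 0.725 m from the base axis. Payload 4 kg.
Tool frame: the origin (TCP) lies midway between the tips of the shut fingers; the grasp point (between the pads) lies 19 mm behind it (bot.grip_depth is the distance from the TCP to the grasp point, in m); z points along the fingers, y is the line along which they close (so a half turn about z gives the same grasp; the last joint's range is limited). The gripper opens to 85 mm and grips with 20 to 120 N. Pads are 22 mm wide; open, the fingers measure 114 mm over their backs; the gripper's body (76 mm by 85 mm) begins 54 mm behind the grasp point. The pads swing forward as they close: fully open they stand 13 mm farther back than shut.
Start: joints at [1.186, 0.241, 0.005, 1.335, 0, 1.571], TCP at [0.188, 0.463, 0.231] pointing down, gripper open.
Joint ranges: [-2.72, 2.72], [-1.05, 1.87], [-1.09, 1.28], [-1.99, 2.15], [-1.42, 1.44], [-3.14, 3.14]. Speed limits (rad/s): [2.79, 2.79, 3.14, 3.14, 3.14, 3.14].

## Interface

Orientations are given as a unit quaternion [x, y, z, w].
In Python, from workcell import bot gives the robot as it stands.
- The arm moves only by the shell command python3 -m creep 'ROWS'. ROWS is JSON, one flat list of numbers, 5 for each row, row after row: the shift along the world's x, y, z in m, then the turn about the world's z in rad, then the finger opening in m, from 0 to 0.0854. In form: [x, y, z, twist, claw, x, y, z, twist, claw, ...]. A call has 1 to 10 rows; each row is the pose to reach, as a shift and turn from the pose commanded when the call began; what a row does not reach only later rows make up. A row lasts 1/12 s, in which the tool goes at most 41.7 mm and 7.16 degrees, less where a joint would pass 70% of its speed; a pose out of reach is approached as far as the arm can. A call with a gripper value outside its range is refused whole. The fingers move at their own pace and stop on an object; the grip force is fixed at half the most. Time passes only in rows, so rows that repeat a pose let the fingers close. It gives the time, the measured TCP pose, the force, the opening and the grip force at its end, in the units of the state.
- bot.get_obs(): the state, without advancing time (a new reading comes with each control period).
- bot.camera(name): name is "side" or "top"; returns a dict with "pixels" (384x512x3 uint8, red, green, blue), "camera_matrix" (3x3 intrinsics, pixels), "extrinsics" (4x4, takes a point from world to camera coordinates). Camera axes: x right, y down, z forward; pixel columns grow to the right and rows downward; lengths in m; the calibration is good to about 2 mm. A picture is of the moment at which its call begins. There is no depth.
- bot.job_done(): hands the job in; it is judged then, once.
Trained networks look in the newest picture that a camera, given by its name, has taken for a name from the list of things; names that differ only in an ending like _2 or _b are one class to them, and where a whole thing is asked for, a point or a joint stands for the part that bears it (a point fixed in the world has none). Each returns a list of dicts, best first, with "score" (0 to 1); they miss things now and then, are a little off and sometimes report something else, mostly with a low value. They report only what shows in the picture. A call takes as long as a camera call.
- bot.look_for(camera, thing): "centre" ([column, row] as shares, 0 to 1, of the picture: columns of its width, rows of its height, amid what is visible of it).
- bot.place_of(camera, thing): "centre" ([column, row] as shares, 0 to 1, of the picture: columns of its width, rows of its height: a listed point, or the origin of a listed thing).
The state is a dict: "clock": time; "joint_pos": joint angles; "joint_vel": joint speeds; "tau": joint torques, N m; "eef_pos": TCP position; "tool_rot": TCP orientation; "ft_force": force on the tool from outside, world axes, zero at the start; "ft_torque": the same for the moment, N m; "grip_width": finger opening in m; "grasp_force": force on a finger pad.
Only numpy, scipy, OpenCV 4.12 (cv2) and the standard library are available. Lean on these libraries where they do the work, as an engineer would, in place of code of your own. Each camera call takes 0.05 s, during which the arm holds its last target. There are 200 camera calls.

## Working session

There is one attempt and no reset: what is moved stays moved. The work goes in short steps, Python scripts to look and compute and a shell command to move; the robot and the scene stay as the last step left them, time stands still between calls to the robot, and variables do not carry over. Pictures are saved under pics/ and viewed, at most 10 in all, crops included, and the job is handed in when it is done.

```bash
mkdir -p pics; cat > h.py <<'E'
from workcell import bot
import numpy as np, cv2
def tri(cs,pix):
    A=[]
    for c,(u,v) in zip(cs,pix):
        P=c["camera_matrix"]@c["extrinsics"][:3]
        A+=[u*P[2]-P[0],v*P[2]-P[1]]
    X=np.linalg.svd(np.array(A))[2][-1];return X[:3]/X[3]
def ray(c,uv,z):
    P=np.array(c["camera_matrix"])@np.array(c["extrinsics"])[:3]
    H=np.c_[P[:,:2],P[:,2]*z+P[:,3]]
    X=np.linalg.solve(H,[uv[0],uv[1],1]);return X[:2]/X[2]
def cams():
    d={}
    for n in("side","top"):
        c=bot.camera(n);c["camera_matrix"]=np.array(c["camera_matrix"]);c["extrinsics"]=np.array(c["extrinsics"]);d[n]=c
    return d
E
python3 - <<'E'
from h import *
d=cams()
for n in d: cv2.imwrite(f"pics/{n}0.png",d[n]["pixels"][:,:,::-1]); print(n,np.linalg.inv(d[n]["extrinsics"])[:3,3].round(3))
zs=dict(stop_top=.136,mains_tip=.154,direction_tip=.154,speed_mark=.162,console=0,start=.136)
for t in zs:
    p={}
    for n in d:
        r=bot.place_of(n,t)
        if r:
            p[n]=np.array(r[0]["centre"])*[512,384]
            print(t,n,p[n].round(1),round(r[0]["score"],2),"at z:",ray(d[n],p[n],zs[t]).round(4))
    if len(p)==2: print("   tri",tri([d[n] for n in p],[p[n] for n in p]).round(4))
E
```

```text
side [0.311 0.635 0.965]
top [ 0.351 -0.012  1.109]
stop_top side [263.7 147.3] 0.67 at z: [ 0.5447 -0.1504]
stop_top top [307. 195.] 0.45 at z: [ 0.5417 -0.1483]
   tri [ 0.5427 -0.1478  0.1387]
mains_tip side [303.4 111.6] 0.51 at z: [ 0.4674 -0.312 ]
mains_tip top [367.8 220.6] 0.51 at z: [ 0.4649 -0.3053]
   tri [ 0.465  -0.3029  0.1618]
direction_tip side [296.1 129.7] 0.47 at z: [ 0.4697 -0.2283]
direction_tip top [336.5 217.7] 0.58 at z: [ 0.4745 -0.2219]
   tri [ 0.4706 -0.2204  0.1616]
speed_mark top [303.7 215.7] 0.55 at z: [ 0.4806 -0.1333]
console side [279.9 162.1] 0.81 at z: [ 0.5139 -0.2302]
console top [326.9 214.9] 0.62 at z: [ 0.5039 -0.2264]
   tri [ 0.5085 -0.225   0.0057]Traceback (most recent call last):
  File "<stdin>", line 8, in <module>
ValueError: it knows: bowl, brush, console, direction_tip, mains_tip, marker, oiler, speed_mark, stone_green, stone_purple, stop_top
```

```bash
python3 - <<'E'
import cv2
import numpy as np
s=cv2.imread("pics/side0.png");t=cv2.imread("pics/top0.png")
cv2.imwrite("pics/a.png",cv2.resize(s[70:220,190:390],None,fx=4,fy=4,interpolation=cv2.INTER_CUBIC))
cv2.imwrite("pics/b.png",cv2.resize(t[140:290,240:440],None,fx=4,fy=4,interpolation=cv2.INTER_CUBIC))
E
```

```text
(no output)
```

View pics/a.png

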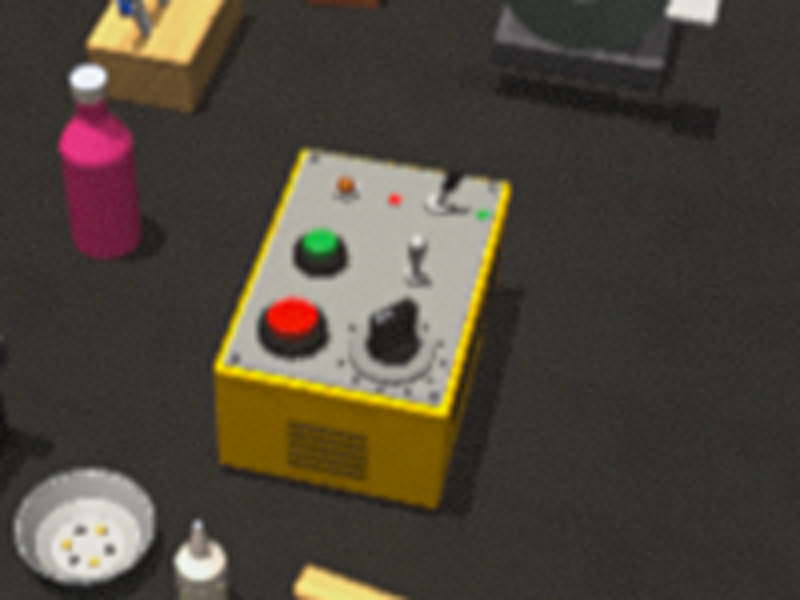

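View pics/b.png

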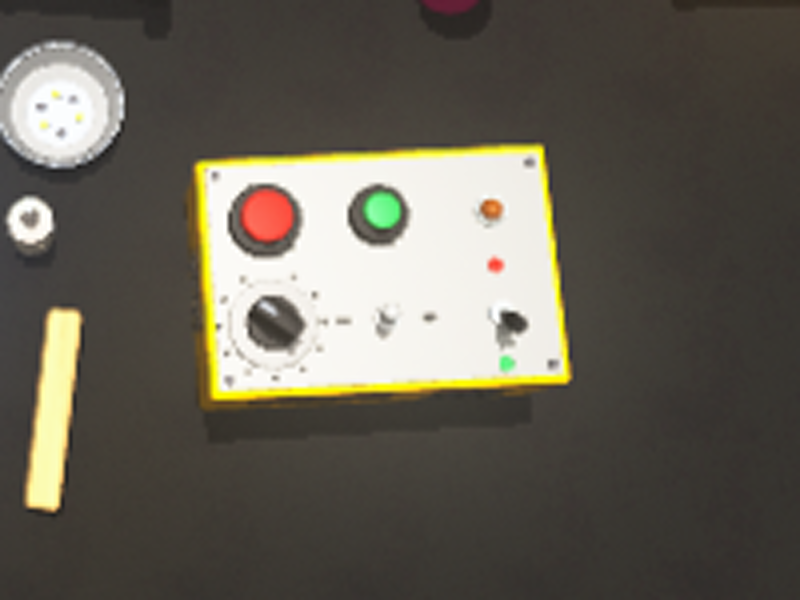

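View pics/top0.png

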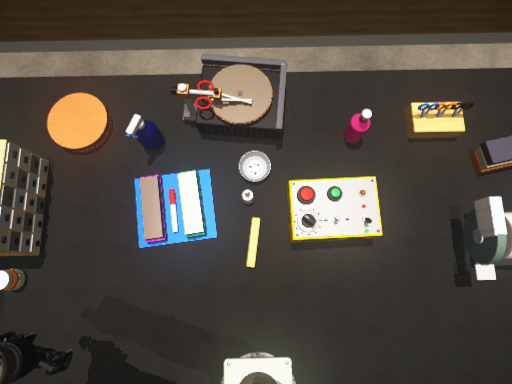

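The top crop shows the red button at full-image (307,194), the mains tip at (368,220), the green dot at (367,231) and the red dot at (364,206). The side crop agrees, so the toggle leans to the front (on). Next I fit the box pose using the plate corners and these points.

```bash
cat > fit.py <<'E'
from h import *
from scipy.optimize import least_squares
d=cams()
B={"top":[(195,162),(543,146),(570,380),(212,398),(269,215),(383,211),(514,320)],"side":[(218,366),(303,150),(511,184),(447,412),(293,317),(321,242),(455,182)]}
off={"top":(240,140),"side":(190,70)}
M=np.array([(85,125,118),(85,-125,118),(-85,-125,118),(-85,125,118),(38,80,136),(38,0,136),(-48.2,-80,154.3)])/1000
W=lambda q,m=M:np.c_[m[:,0]*np.cos(q[2])-m[:,1]*np.sin(q[2])+q[0],m[:,0]*np.sin(q[2])+m[:,1]*np.cos(q[2])+q[1],m[:,2]+(q[3] if len(q)>3 else 0)]
def res(q):
    r=[]
    for n in d:
        X=W(q);c=d[n];p=(c["extrinsics"][:3]@np.c_[X,np.ones(len(X))].T);p=c["camera_matrix"]@p
        r.append((p[:2]/p[2]).T-(np.array(B[n])/4+off[n]-.375))
    return np.concatenate(r)
E
cat > f2.py <<'E'
from fit import *
s=least_squares(lambda q:res(q).ravel(),[.51,-.22,.05,0],loss='soft_l1');print(s.x.round(4));print(res(s.x).round(1).tolist())
s=least_squares(lambda q:res(q).ravel(),[.51,-.22,.05],loss='soft_l1');print(s.x.round(4))
print(W(s.x)[4:].round(4))
for i in range(7): print(i, tri([d["top"],d["side"]],[np.array(B[n][i])/4+off[n]-.375 for n in("top","side")]).round(4))
print(bot.get_obs()["clock"],bot.get_obs()["eef_pos"],bot.get_obs()["tool_rot"],bot.get_obs()["grip_width"])
E
python3 f2.py
```

```text
[ 0.5109 -0.2288  0.0277 -0.0066]
[[-1.4, 0.6], [-0.2, -0.6], [-0.0, -0.2], [-0.1, 0.7], [-0.1, 0.5], [-0.2, 0.7], [0.5, -1.4], [0.3, -0.5], [0.2, -0.6], [0.5, 0.3], [0.1, 0.2], [-0.5, 0.3], [-0.4, -0.0], [0.8, 1.2]]
[ 0.5099 -0.2259  0.0287]
[[ 0.5456 -0.1449  0.136 ]
 [ 0.5479 -0.2249  0.136 ]
 [ 0.464  -0.3073  0.1543]]
0 [ 0.5885 -0.1001  0.1171]
1 [ 0.5984 -0.3514  0.1092]
2 [ 0.4295 -0.3547  0.1118]
3 [ 0.4225 -0.1057  0.1149]
4 [ 0.547  -0.149   0.1305]
5 [ 0.5484 -0.2283  0.1318]
6 [ 0.4674 -0.31    0.1421]
0.7 [0.18769294 0.46343341 0.23130733] [ 1.91231678e-01  9.81544928e-01  6.85440463e-06 -1.96187123e-06] 0.08538035992893346
```

```bash
python3 -m creep '[0.02,-0.034,0,0.1,0, 0.04,-0.068,0,0.2,0, 0.06,-0.102,0,0.3,0, 0.08,-0.136,0,0.41,0, 0.1,-0.17,0,0.41,0, 0.12,-0.204,0,0.41,0, 0.14,-0.238,0,0.41,0, 0.16,-0.272,0,0.41,0, 0.18,-0.306,0,0.41,0, 0.2,-0.34,0,0.41,0]'
```

```text
clock: 1.53
eef_pos: [0.3883, 0.1217, 0.2317]
tool_rot: [-0.013, 1.0, 0.0, 0.001]
ft_force: [1.1, 1.5, -0.2]
grip_width: 0.0001
grasp_force: 0.0
```

```bash
python3 -m creep '[0.02,-0.034,0,0,0, 0.04,-0.068,0,0,0, 0.06,-0.102,0,0,0, 0.08,-0.136,0,0,0, 0.1,-0.17,0,0,0, 0.12,-0.204,0,0,0, 0.14,-0.238,-0.01,0,0, 0.158,-0.269,-0.035,0,0, 0.158,-0.269,-0.06,0,0, 0.158,-0.269,-0.06,0,0]'
python3 - <<'E'
from h import *
d=cams();o=bot.get_obs();print(o["eef_pos"].round(4) if hasattr(o["eef_pos"],"round") else o["eef_pos"],o["ft_force"])
s=d["side"]["pixels"][70:220,190:390,::-1];t=d["top"]["pixels"][140:290,240:440,::-1]
cv2.imwrite("pics/c.png",cv2.resize(np.hstack([s,t]),None,fx=2,fy=2,interpolation=cv2.INTER_CUBIC))
E
```

```text
clock: 2.37
eef_pos: [0.5429, -0.1468, 0.1654]
tool_rot: [-0.011, 1.0, 0.001, -0.005]
ft_force: [-0.5, 1.0, -1.2]
grip_width: 0.0001
grasp_force: 0.0
[ 0.5444 -0.1452  0.1703] [0.04750904 0.14559783 0.48591579]
```

View pics/c.png

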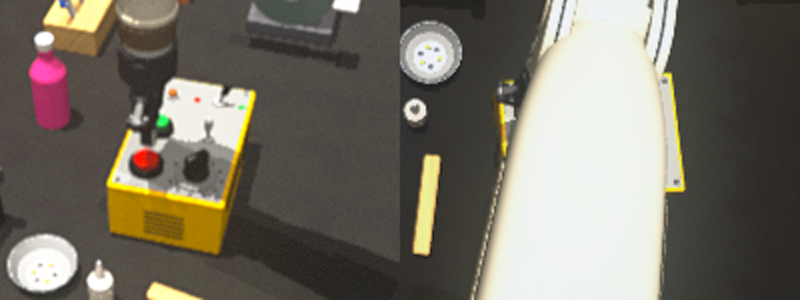

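The side view shows the fingertips right above the red button (half-scale crop: tips at 147,140, button at 146,160). Descending.

```bash
python3 -m creep '[0,0,-0.012,0,0, 0,0,-0.022,0,0, 0,0,-0.028,0,0, 0,0,-0.031,0,0, 0,0,-0.034,0,0, 0,0,-0.034,0,0, 0,0,-0.034,0,0]'
```

```text
clock: 3.05
eef_pos: [0.5459, -0.1451, 0.1381]
tool_rot: [-0.013, 1.0, 0.0, 0.0]
ft_force: [-0.3, 1.0, 2.1]
grip_width: -0.0002
grasp_force: 1.2
```

```bash
python3 -m creep '[0,0,-0.001,0,0, 0,0,-0.002,0,0, 0,0,-0.003,0,0, 0,0,-0.003,0,0, 0,0,-0.003,0,0]'; python3 -m creep '[0,0,-0.001,0,0, 0,0,-0.002,0,0, 0,0,-0.002,0,0, 0,0,-0.002,0,0]'
```

```text
clock: 3.47
eef_pos: [0.5461, -0.1454, 0.1347]
tool_rot: [-0.013, 1.0, 0.0, 0.001]
ft_force: [-0.4, 3.3, 5.8]
grip_width: 0.0002
grasp_force: 2.2
clock: 3.8
eef_pos: [0.5461, -0.1454, 0.134]
tool_rot: [-0.013, 1.0, 0.0, 0.001]
ft_force: [-2.5, 2.8, 11.8]
grip_width: -0.0004
grasp_force: 5.7
```

```bash
python3 -m creep '[0,0,-0.0008,0,0, 0,0,-0.0008,0,0, 0,0,-0.0008,0,0]'
python3 - <<'E'
from h import *
c=bot.camera("side");o=bot.get_obs();print(o["eef_pos"],o["ft_force"])
cv2.imwrite("pics/d.png",cv2.resize(c["pixels"][110:180,230:310,::-1],None,fx=8,fy=8,interpolation=cv2.INTER_CUBIC))
E
```

```text
clock: 4.05
eef_pos: [0.5462, -0.1454, 0.1338]
tool_rot: [-0.013, 1.0, -0.0, 0.001]
ft_force: [-4.2, 3.6, 15.7]
grip_width: -0.0002
grasp_force: 7.4
[ 0.54621265 -0.14543606  0.13388657] [-4.88219035  3.62746521 15.01029234]
```

View pics/d.png

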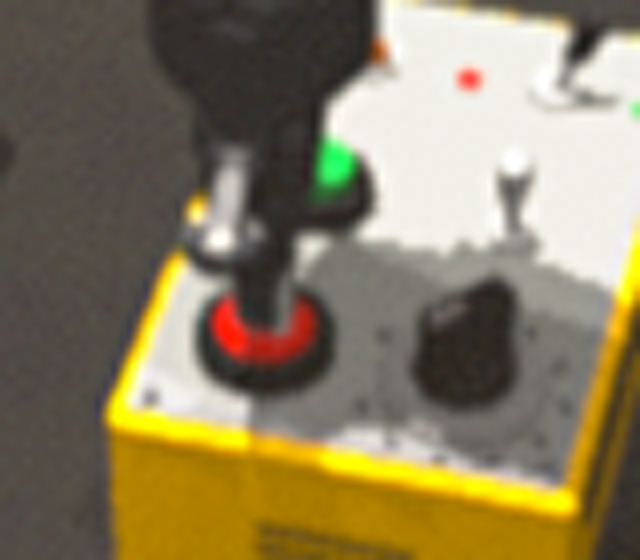

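Contact is hard at about 15 N and the fingertips are centred on the red button (crop 262,330), so it is fully in. Releasing, lifting, and going to the front of the mains toggle.

```bash
python3 -m creep '[0,0,0.005,0,0, 0,0,0.015,0,0, 0,0,0.04,0,0, 0,0,0.065,0,0, -0.025,-0.033,0.065,0,0, -0.05,-0.067,0.065,0,0, -0.075,-0.1,0.065,0,0, -0.1,-0.133,0.065,0,0, -0.121,-0.164,0.065,0,0, -0.121,-0.164,0.065,0,0]'
python3 - <<'E'
from h import *
c=bot.camera("side");o=bot.get_obs();print(o["eef_pos"],o["ft_force"])
for t in("stop_top","mains_tip"):
    r=bot.place_of("side",t)[:1]; print(t,[(np.array(q["centre"])*[512,384],q["score"]) for q in r])
cv2.imwrite("pics/e.png",cv2.resize(c["pixels"][90:190,230:340,::-1],None,fx=6,fy=6,interpolation=cv2.INTER_CUBIC))
E
```

```text
clock: 4.93
eef_pos: [0.4204, -0.3149, 0.1963]
tool_rot: [-0.008, 1.0, -0.002, -0.002]
ft_force: [0.5, -0.0, 0.3]
grip_width: 0.0001
grasp_force: 0.0
[ 0.42216368 -0.31273819  0.19627418] [-0.01585001  0.4047875   0.47861548]
stop_top [(array([262.6048, 146.1888]), 0.64)]
mains_tip [(array([212.1216, 210.5856]), 0.53)]
```

View pics/e.png

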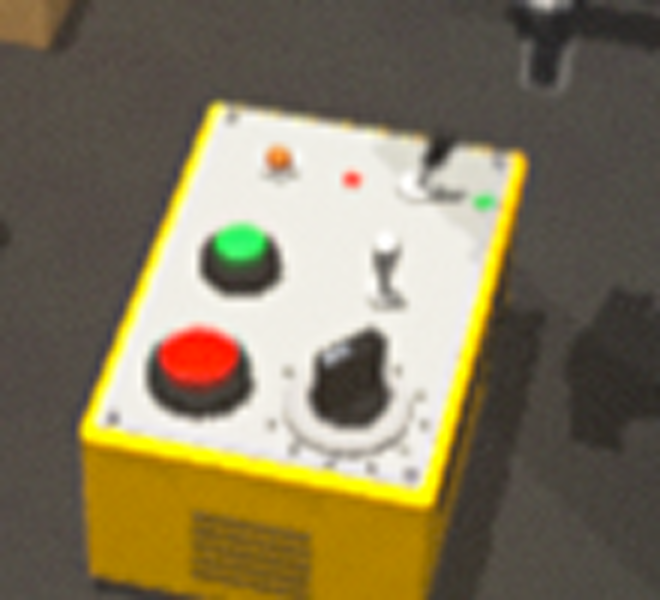

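The button has sprung back out (crop 200,355) and the box hasn't moved. The fingers hang in front of the toggle (tip at crop 440,150). I lower to mid-handle height and push in +x.

```bash
python3 -m creep '[0,0.002,-0.02,0,0, 0,0.002,-0.04,0,0, 0,0.002,-0.05,0,0, 0,0.002,-0.05,0,0, 0.005,0.002,-0.05,0,0, 0.01,0.002,-0.05,0,0, 0.015,0.002,-0.05,0,0, 0.018,0.002,-0.05,0,0, 0.021,0.002,-0.05,0,0]'; python3 -m creep '[0.003,0,0,0,0, 0.006,0,0,0,0, 0.009,0,0,0,0,  0.012,0,0,0,0, 0.012,0,0,0,0]'
```

```text
clock: 5.83
eef_pos: [0.4468, -0.3078, 0.1473]
tool_rot: [-0.013, 1.0, -0.001, 0.001]
ft_force: [-0.3, -0.0, 0.7]
grip_width: -0.0005
grasp_force: 0.0
clock: 6.25
eef_pos: [0.4581, -0.3077, 0.1466]
tool_rot: [-0.013, 1.0, -0.0, 0.0]
ft_force: [-2.1, -0.7, 0.8]
grip_width: 0.0002
grasp_force: 0.9
```

```bash
python3 -m creep '[0.002,0,0,0,0, 0.004,0,0,0,0, 0.006,0,0,0,0, 0.008,0,0,0,0, 0.008,0,0,0,0]'; python3 -m creep '[0.0015,0,0,0,0, 0.003,0,0,0,0, 0.003,0,0,0,0]'
```

```text
clock: 6.67
eef_pos: [0.4663, -0.3075, 0.1467]
tool_rot: [-0.013, 1.0, -0.0, 0.0]
ft_force: [-2.8, -1.2, 1.9]
grip_width: -0.0003
grasp_force: 1.3
clock: 6.92
eef_pos: [0.4691, -0.3075, 0.1465]
tool_rot: [-0.013, 1.0, 0.0, 0.0]
ft_force: [-1.4, 0.4, 2.5]
grip_width: -0.0
grasp_force: 1.3
```

```bash
python3 -m creep '[0.0015,0,0,0,0, 0.003,0,0,0,0, 0.003,0,0,0,0]'; python3 -m creep '[0.0015,0,0,0,0, 0.0015,0,0,0,0]'
```

```text
clock: 7.17
eef_pos: [0.4717, -0.3074, 0.1462]
tool_rot: [-0.013, 1.0, 0.0, -0.0]
ft_force: [-2.4, 0.7, 1.2]
grip_width: -0.0005
grasp_force: 1.4
clock: 7.33
eef_pos: [0.4721, -0.3074, 0.1462]
tool_rot: [-0.012, 1.0, 0.0, -0.001]
ft_force: [-5.0, 0.2, 2.1]
grip_width: 0.0
grasp_force: 3.0
```

Force is rising and motion is stalling near the expected end stop. One more small push to confirm.

```bash
python3 -m creep '[0.001,0,0,0,0, 0.001,0,0,0,0, 0.001,0,0,0,0]'
```

```text
clock: 7.58
eef_pos: [0.4722, -0.3074, 0.1461]
tool_rot: [-0.012, 1.0, 0.0, -0.002]
ft_force: [-6.6, -0.1, 3.2]
grip_width: 0.0001
grasp_force: 4.0
```

```bash
python3 -m creep '[0.001,0,0,0,0, -0.01,0,0,0,0, -0.03,0,0,0,0, -0.05,0,0.01,0,0, -0.07,0,0.04,0,0, -0.1,0,0.07,0,0, -0.13,0,0.1,0,0, -0.13,0,0.1,0,0, -0.13,0,0.1,0,0]'
python3 - <<'E'
from h import *
d=cams();o=bot.get_obs();print(o["eef_pos"],o["ft_force"])
s=d["side"]["pixels"][90:190,230:340,::-1];t=d["top"]["pixels"][160:260,270:400,::-1]
cv2.imwrite("pics/f.png",cv2.resize(np.hstack([s,t]),None,fx=3.3,fy=3.3,interpolation=cv2.INTER_CUBIC))
E
```

```text
clock: 8.33
eef_pos: [0.3449, -0.3088, 0.2491]
tool_rot: [-0.012, 1.0, -0.002, 0.003]
ft_force: [1.0, 0.5, -1.0]
grip_width: 0.0001
grasp_force: 0.0
[ 0.3448776  -0.3077105   0.24626788] [ 0.53199041  0.97777001 -0.8297345 ]
```

View pics/f.png

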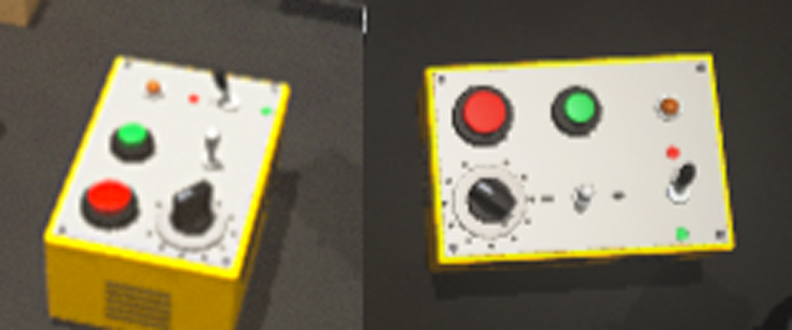

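The toggle now leans to the red dot (top crop 685,172), the button is out and the box looks unmoved. I'll check the lean angle numerically.

```bash
python3 - <<'E'
from fit import *
for n in d:
    r=bot.place_of(n,"mains_tip")[0];print(n,np.array(r["centre"])*[512,384],r["score"])
    for lean in(0,.2,.3,.4):
        X=W([.5103,-.227,.028],np.array([[-.035+.034*np.sin(lean),-.08,.123+.034*np.cos(lean)]]))[0]
        p=d[n]["camera_matrix"]@(d[n]["extrinsics"][:3]@np.r_[X,1]);print(lean,(p[:2]/p[2]).round(1))
    r=bot.place_of(n,"direction_tip")[0];print("dir",np.array(r["centre"])*[512,384])
E
```

```text
side [223.7952 296.4864] 0.45
0 [299.9 111. ]
0.2 [297.7 110.9]
0.3 [296.6 110.9]
0.4 [295.5 111. ]
dir [294.5024 131.904 ]
top [366.6944 209.5104] 0.38
0 [368.7 215.7]
0.2 [368.4 213.3]
0.3 [368.2 212.1]
0.4 [367.9 211. ]
dir [335.4112 219.4944]
```

```bash
python3 -c "
from workcell import bot
print(bot.job_done())"
```

```text
the job is handed in; nothing more can be done
None
```

The job is handed in: the red stop button was pressed fully in and sprang back out, the mains toggle was then pushed all the way over to the red dot, and the arm withdrew; I saw no shift of the box or its other controls in the last pictures.

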